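# Clamp a mixing bowl in the bowl turner and set its speed

### The arm

A 6-joint arm with a two-finger parallel gripper is mounted at the origin on the work surface. World frame = base frame: x ahead of the robot, y to its left, z up, the work surface at z = 0. Lengths are in m, angles in rad, forces in N, time in s.
With the tool pointing down it reaches from about 0.275 to 1 m from the base axis. Payload 8.4 kg.
Tool frame: the origin (TCP) lies midway between the tips of the shut fingers; the grasp point (between the pads) lies r.pinch_z behind it (r.pinch_z is the distance from the TCP to the grasp point, in m); z points along the fingers, y is the line along which they close (so a half turn about z gives the same grasp; the last joint's range is limited). The gripper opens to 85 mm and grips with 20 to 120 N. Pads are 22 mm wide; open, the fingers measure 114 mm over their backs; the gripper's body (76 mm by 85 mm) begins 54 mm behind the grasp point. The pads swing forward as they close: fully open they stand 13 mm farther back than shut.
Start: joints at [1.263, 0.353, 1.633, -0, 1.155, -0.002], TCP at [0.188, 0.596, 0.231] pointing down, gripper open.
Joint ranges: [-2.63, 2.63], [-0.92, 2.1], [0.06, 2.66], [-1.3, 4.44], [0, 2.69], [-3.02, 3.02]. Speed limits (rad/s): [2.22, 2.22, 2.79, 3.14, 3.14, 3.14].

### API

Orientations are given as a unit quaternion [x, y, z, w].
In Python, from workcell import r, get_image gives the robot as it stands. The module is installed in compiled form; this text tells all that it offers.
- The arm moves only by the shell command python3 -m jog 'ROWS'. ROWS is JSON, a list of rows, each an object with "delta_pos": the shift along the tool's x, y, z in mm, a list of three; "turn": the turn about the tool's z in degrees; "grip": the closure, from -1 (fully open) to 1 (shut). A call has 1 to 8 rows; each row shifts and turns the commanded pose from where the row before left it, along the tool's axes as they then stand; what a row does not reach is not made up. A row lasts 1/10 s, in which the tool goes at most 50 mm and 8.59 degrees, less where a joint would pass 70% of its speed; a pose out of reach is approached as far as the arm can. A call is refused whole if a number of a shift passes 50 or a number of a turn 8.59, either way. A call with a gripper value outside its range is refused whole. The fingers move at their own pace and stop on an object; the grip force is fixed at half the most. Time passes only in rows, so rows that do not move let the fingers close. It gives the time, the measured TCP pose, the force, the opening and the grip force at its end, in the units of the state.
- r.read_state(): the state, without advancing time (a new reading comes with each control period).
- get_image(name): name is "scene" or "top" or "wrist"; returns a dict with "img" (384x512x3 uint8, blue, green, red), "range_z" (384x512 float32, m along the optical axis (not along the pixel's ray), 0 where there is no reading), "vertical_fov" (degrees; the focal length in pixels is half the picture's height over the tangent of half this angle, whatever the lens; pixels are square), "cx", "cy" (the principal point, pixels), "R" (3x3) and "t" (3): a world point X has camera coordinates R X + t. Camera axes: x right, y down, z forward; pixel columns grow to the right and rows downward; lengths in m; the calibration is good to about 2 mm. A picture is of the moment at which its call begins.
- r.hand_in(): hands the job in; it is judged then, once.
The state is a dict: "clock": time; "joint_pos": joint angles; "dq": joint speeds; "tau": joint torques, N m; "position": TCP position; "tcp_rot": TCP orientation; "ft_force": force on the tool from outside, world axes, zero at the start; "ft_torque": the same for the moment, N m; "grip_width": finger opening in m; "grasp_force": force on a finger pad.
Only numpy, scipy, OpenCV 4.12 (cv2) and the standard library are available. Lean on these libraries where they do the work, as an engineer would, in place of code of your own. Each camera call takes 0.05 s, during which the arm holds its last target. There are 200 camera calls.

### The job

Get the bowl turner ready for mixing: loosen the clamp knob on its sliding jaw, push the jaw until the steel bowl is held snugly between the jaw's rollers and the housing's rollers with no slack, and tighten the clamp knob firmly again. Last of all, turn the speed dial on the housing to the two-bar mark, and leave the bowl standing on its plate, everything released. Do not disturb the other things on the table.

Things in the scene. Friction and masses are not known exactly. Their poses are not given: they have to be found in the camera images.
- station: The bowl turner, fixed to the table: aluminium base plate 180 mm (its x) by 505 mm (its y, from -285 to +220 mm), 12 mm thick. Origin at table level on the centre line. White housing, 85 mm high, covers y +110 to +220 mm over the full width. The jaw slides along station +y.
- drive_mid (a point): Point midway between the two housing rollers, at the plate's top (station 0, 100, 12 mm). The upright rubber rollers, 20 mm diameter, capped at z 69 mm, stand at station x -40 and +40 mm in front of the housing.
- bowl: Loose steel mixing bowl, 150 mm outer diameter, straight sided, 80 mm tall, 0.45 kg, standing on the base plate between jaw and housing. Origin at the centre of its underside (12 mm above the table). When home against both housing rollers its origin is 75 mm from drive_mid, towards the jaw.
- jaw (a joint): Travel in m of the grey sliding jaw along station +y, towards the housing: 0 is wide open; about 0.09 holds the bowl snug between all four rollers. The jaw block is 120 mm wide (station x), 110 mm long and 60 mm high, with two rollers in front and an upright push plate at its rear (the -y end).
- push_face (a point): Top middle of the jaw's rear push plate, on its rear face, 85 mm above the table; moves with the jaw. The plate is 120 mm wide, 12 mm thick, reaches down to z 14 mm; its rear face looks along station -y: push it along station +y. It is 60 mm behind the clamp knob's axis.
- clamp (a joint): Angle in rad of the clamp knob, growing clockwise seen from above: 0 fully loose, 1.45 the tight end stop. The clamp grips above 0.7 and is firmly tight above 1.1; below 0.6 the jaw is free. At 0 the bar lies along station y (the slide); near the tight end it lies almost across it.
- clamp_grip (a point): Place to hold the clamp knob's black wing bar, on its upright axis, on top of the jaw, 90 mm above the table; turns with the knob and moves with the jaw. The bar lies along this point's x axis: 60 mm long, 14 mm wide, 28 mm high (z 72 to 100 mm). Jaw top is at z 60 mm.
- dial (a joint): Angle in rad of the speed dial, growing clockwise seen from above; it clicks into four places 0.65 rad apart: 0 off (round dot), 0.65 one bar, 1.3 two bars, 1.95 three bars. The marks are black, on the housing top around the dial, 38 mm from its axis.
- dial_grip (a point): Place to hold the dial's black bar grip, on its upright axis, 118 mm above the table (5 mm below its top). The bar lies along this point's x axis, which is the way the white pointer line points: 50 mm long, 14 mm wide, z 93 to 123 mm, on a 52 mm disc whose top is at z 93 mm. Housing top at z 85 mm. Axis at station x -40 mm, y +168 mm.
- spice_jar: bystander: small white ceramic jar, 40 mm wide, 62 mm tall, standing on the housing top about 95 mm from the dial axis
- milk_bottle: bystander: glass bottle, 60 mm wide, 150 mm tall, standing on the table just behind the base plate (station +x side)
- spoon: bystander: wooden spoon, 240 mm long, lying on the table along the robot side of the base plate
- teapot: bystander: blue teapot, body 144 mm wide, 150 mm tall, spout along its +x, handle along -x
- milk_jug: bystander: white mug-shaped jug, 80 mm wide, 85 mm tall
- biscuit_tin: bystander: grey round tin, 110 mm wide, 110 mm tall
- saucer: bystander: white saucer, 140 mm wide
Mind the look-alikes: they are no part of the job. What is shaped like the bowl but brown or pink is not meant.

How it is judged:
By the outcome, as a careful person would: the job done as asked, in the order asked, and still so for the second after the job is handed in, with the robot touching nothing.
It also fails if it takes over 64 s, if anything falls off the work surface, if the arm or the gripper's body presses on something with over 40 N, if the wrist force passes 120 N, or if a joint passes its speed limit or range.

## Working session

There is one attempt and no reset: what is moved stays moved. The work goes in short steps, Python scripts to look and compute and a shell command to move; the robot and the scene stay as the last step left them, time stands still between calls to the robot, and variables do not carry over. Pictures are saved under pics/ and viewed, at most 10 in all, crops included, and the job is handed in when it is done.

```bash
mkdir -p pics; cat > h.py <<'E'
import numpy as np, cv2
from workcell import r, get_image
def cap(n):
    d=get_image(n); d['f']=192/np.tan(np.radians(d['vertical_fov'])/2); return d
def cloud(d):
    z=d['range_z']; v,u=np.mgrid[:384,:512]
    c=np.stack([(u-d['cx'])/d['f']*z,(v-d['cy'])/d['f']*z,z],-1)
    P=(c-d['t'])@d['R']; P[z==0]=np.nan; return P
E
python3 - <<'E'
from h import *
import pickle
D={n:cap(n) for n in('scene','top','wrist')}
pickle.dump(D,open('d0.pkl','wb'))
for n,d in D.items():print(n,d['f'],d['R'].round(3).tolist(),d['t'].round(3),(d['range_z']>0).mean())
cv2.imwrite('pics/a.png',np.vstack([np.hstack([D['scene']['img'],D['top']['img']]) ])[:, :][::1] if 0 else cv2.resize(np.hstack([D['scene']['img'],D['top']['img']]),(800,300)))
cv2.imwrite('pics/top.png',cv2.resize(D['top']['img'],(800,600)))
s=r.read_state();print(s, r.pinch_z)
E
```

```text
scene 395.3920823914081 [[-0.16, 0.987, 0.01], [0.726, 0.125, -0.676], [-0.669, -0.101, -0.736]] [ 0.088 -0.28   1.554] 0.9958597819010416
top 431.2253735036081 [[0.005, -1.0, 0.002], [-0.984, -0.006, -0.179], [0.179, -0.001, -0.984]] [-0.019  0.5    1.538] 0.9959208170572916
wrist 341.43688053767147 [[0.301, 0.953, -0.001], [0.901, -0.285, 0.328], [0.313, -0.099, -0.945]] [-0.625 -0.042  0.38 ] 0.99615478515625
{'clock': 0.15, 'joint_pos': array([ 1.26262472e+00,  3.53504291e-01,  1.63397290e+00,  6.26336538e-06,
        1.15519610e+00, -2.36522972e-03]), 'dq': array([-6.59507713e-05, -1.97548009e-03, -2.80485117e-03, -1.72031241e-04,
        1.11681681e-03,  7.55085864e-04]), 'tau': array([-1.59608435e-04, -6.05637288e+01, -3.42337418e+01,  8.31503144e-05,
        6.12608899e-03,  2.60786021e-05]), 'position': array([0.1880292 , 0.59565777, 0.23072052]), 'tcp_rot': array([ 1.52309318e-01,  9.88332727e-01, -5.33373214e-04, -8.63873048e-05]), 'ft_force': array([ 0.91857123, -0.25758185,  0.11757032]), 'ft_torque': array([-0.06449739,  0.03943035,  0.0005805 ]), 'grasp_force': 0.0, 'grip_width': 0.08518416331921422} 0.0187
```

View pics/a.png

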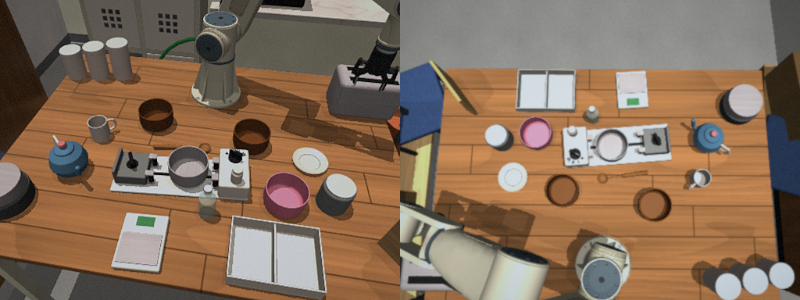

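View pics/top.png

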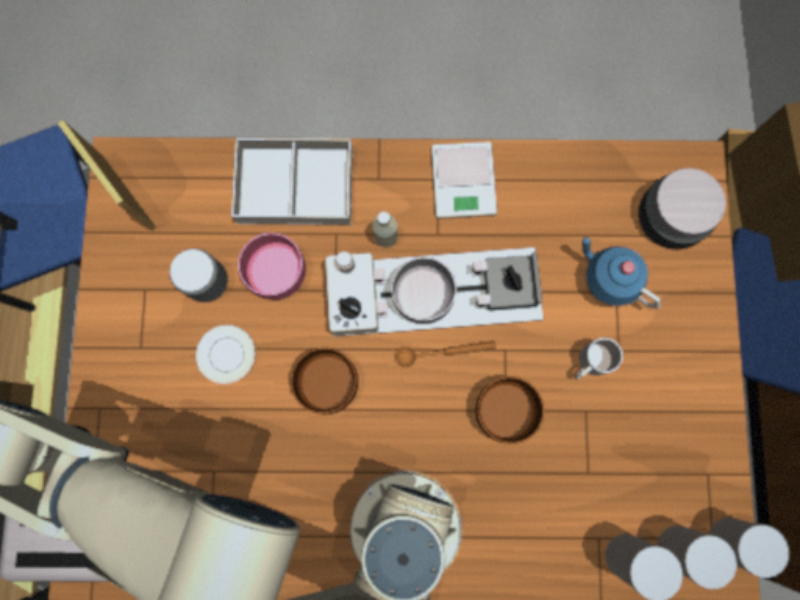

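The scene and top views show the station with the housing at about (350,292) in the enlarged top view. The steel bowl is at (423,290), the jaw with the black knob at (513,278) and the dial at (349,308). The bowl shapes are steel (423,290), brown (325,380) and (508,408), and pink (271,266). The steel one on the plate is the one meant.

```bash
cat > m.py <<'E'
from h import *
import pickle
D=pickle.load(open('d0.pkl','rb'))
def rect(P,lo,hi,box,name,ero=0):
    m=(P[...,2]>lo)&(P[...,2]<hi)&(P[...,0]>box[0])&(P[...,0]<box[1])&(P[...,1]>box[2])&(P[...,1]<box[3])
    q=P[m]
    if len(q)<8: print(name,len(q));return
    R=cv2.minAreaRect((q[:,:2]*1000).astype(np.float32))
    print(name,len(q),'z',np.median(q[:,2]).round(4),[np.round(x,1).tolist() if not np.isscalar(x) else round(x,2) for x in R])
if __name__=='__main__':
  for n in('top','scene'):
    P=cloud(D[n])
    # map world z hist in station area
    print(n)
    b=(0.35,0.8,-0.4,0.3)
    rect(P,.006,.018,(0.45,0.72,-0.36,0.22),'plate')
    rect(P,.080,.090,(0.45,0.72,0.0,0.22),'housing')
    rect(P,.055,.065,(0.45,0.72,-0.36,-0.15),'jawtop')
    rect(P,.094,.104,(0.45,0.72,-0.36,-0.1),'bar')
    rect(P,.117,.127,(0.45,0.60,0.0,0.22),'dialbar')
    rect(P,.080,.097,(0.45,0.72,-0.16,0.06),'rim')
  d=D['top'];a=cv2.resize(d['img'][150:220,200:350],(800,373),interpolation=cv2.INTER_CUBIC)
  cv2.imwrite('pics/c.png',a)
E
python3 m.py
```

```text
top
plate 2654 z 0.0124 [[584.9, -69.9], [269.7, 576.9], 0.01]
housing 1025 z 0.0849 [[579.9, 93.4], [261.3, 185.3], 4.56]
jawtop 738 z 0.0599 [[565.3, -233.7], [120.1, 144.4], 5.06]
bar 61 z 0.0987 [[551.4, -199.3], [68.0, 206.5], 8.2]
dialbar 63 z 0.1224 [[535.3, 134.6], [118.0, 43.7], 8.43]
rim 215 z 0.0897 [[578.7, -0.9], [255.2, 149.0], 46.67]
scene
plate 2942 z 0.013 [[589.1, -72.5], [265.4, 560.0], 0.85]
housing 1390 z 0.0854 [[583.5, 92.4], [265.2, 186.3], 4.86]
jawtop 1085 z 0.0607 [[568.4, -233.7], [123.3, 141.4], 3.13]
bar 85 z 0.0997 [[562.4, -176.5], [74.0, 164.0], 12.34]
dialbar 82 z 0.1227 [[496.3, 127.6], [47.6, 15.6], 62.5]
rim 484 z 0.0896 [[598.6, -32.5], [265.0, 146.4], 8.03]
```

View pics/c.png

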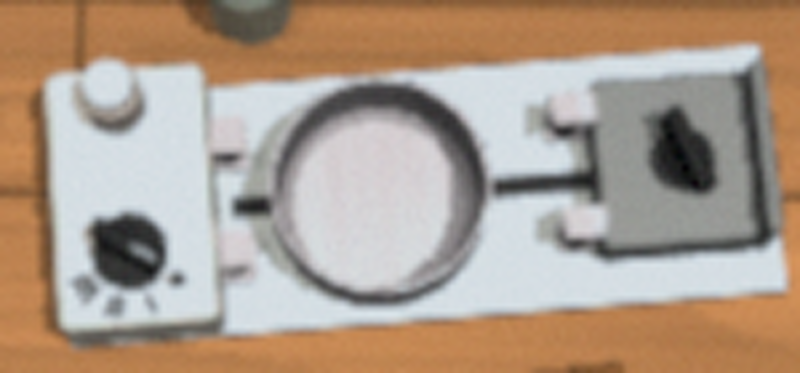

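The crop shows the steel bowl at (380,195). The clamp bar is at (685,150), lying almost across the slide, so it is tight. The dial is at (128,248) with its pointer towards the dot, and two bars is at (115,308).

```bash
cat > m.py <<'E'
from h import *
import pickle
def blob(d,lo,hi,seed,rad=.2):
    P=cloud(d); X=np.nan_to_num(P)
    m=((X[...,2]>lo)&(X[...,2]<hi)&(np.hypot(X[...,0]-seed[0],X[...,1]-seed[1])<rad)).astype(np.uint8)
    n,l,s,c=cv2.connectedComponentsWithStats(m,connectivity=4)
    if n<2:return np.zeros((0,3))
    k=1+np.argmax(s[1:,4]); return P[l==k]
def ang(v,w=180): return np.degrees(np.arctan2(v[1],v[0]))
def desc(q,name):
    R=cv2.minAreaRect((q[:,:2]*1000).astype(np.float32))
    c=q[:,:2].mean(0);u=np.linalg.svd(q[:,:2]-c,full_matrices=False)[2][0]
    print(name,len(q),'z',np.median(q[:,2]).round(4),'mean',(c*1000).round(1),'pca',ang(u).round(1),'rect',np.round(R[0],1),np.round(R[1],1),round(R[2],1))
if __name__=='__main__':
  D=pickle.load(open('d0.pkl','rb'))
  for n in('top','scene'):
    d=D[n];print(n)
    for a in [('housing',.080,.090,(.55,.13),.2),('jawtop',.056,.065,(.57,-.23),.12),('jawplate',.079,.09,(.57,-.28),.08),('bar',.090,.108,(.57,-.225),.05),('dialbar',.108,.130,(.535,.13),.05),('rim',.085,.097,(.57,-.04),.1)]:
      q=blob(d,*a[1:]); 
      if len(q)>4: desc(q,a[0])
      if a[0]=='rim':
        A=np.c_[2*q[:,:2],np.ones(len(q))];s=np.linalg.lstsq(A,(q[:,:2]**2).sum(1),rcond=None)[0]
        print(' circle',s[:2]*1000,1000*np.sqrt(s[2]+s[0]**2+s[1]**2))
E
python3 m.py
```

```text
top
housing 996 z 0.0847 mean [531.5 126.9] pca -177.6 rect [533.9 128.1] [178.1 109. ] 5.1
jawtop 671 z 0.06 mean [ 565.4 -241.7] pca 177.5 rect [ 565.9 -242.1] [120.1 110.2] 4.8
jawplate 50 z 0.0849 mean [ 598.2 -298.3] pca -172.8 rect [ 597.1 -298.8] [63.1 10.5] 8.1
bar 68 z 0.0993 mean [ 565.8 -246.4] pca -153.2 rect [ 566.3 -247.6] [58.1 14.8] 28.3
dialbar 45 z 0.1216 mean [497.6 133.5] pca -114.0 rect [496.9 131.9] [40.6 14. ] 59.5
rim 38 z 0.0906 mean [506.8  17.3] pca -149.2 rect [510.1  16.3] [93.9 21. ] 30.8
 circle [539.19765772 -33.66753086] 67.08234544087453
scene
housing 1312 z 0.0855 mean [548.2 125.3] pca 5.0 rect [537.1 127.1] [179.7 109.3] 5.0
jawtop 1069 z 0.0608 mean [ 575.3 -241.3] pca -18.8 rect [ 568.5 -235.5] [123.3 138. ] 3.1
jawplate 149 z 0.0846 mean [ 576.9 -300.8] pca 4.9 rect [ 572.9 -302.5] [118.7  13.7] 4.5
bar 86 z 0.0997 mean [ 572.3 -246.3] pca 26.7 rect [ 570.  -247.6] [60.7 13.7] 26.2
dialbar 107 z 0.1206 mean [500.7 128.9] pca 64.1 rect [499.1 128. ] [47.2 16.9] 68.7
rim 146 z 0.0911 mean [600.6 -46.6] pca 76.1 rect [587.4 -54.3] [141.9  57.9] 72.0
 circle [544.19610681 -40.4346319 ] 72.34678245764313
```

```bash
cat > p.py <<'E'
import sys
from h import *
from scipy.spatial.transform import Rotation as Ro
# usage: p.py x y z toolY_angle(deg)  (mm)  -> turn needed, and shift in CURRENT tool axes
s=r.read_state();R=Ro.from_quat(s['tcp_rot']).as_matrix();p=s['position']*1000
a=np.degrees(np.arctan2(R[1,1],R[0,1]))
print('t',round(s['clock'],2),'pos',p.round(1),'a',a.round(2),'tilt',np.degrees(np.arccos(-R[2,2])).round(2),'q6',np.degrees(s['joint_pos'][5]).round(1),'F',s['ft_force'].round(1),'T',s['ft_torque'].round(2),'w',round(s['grip_width']*1000,1),'gf',round(s['grasp_force'],1))
if len(sys.argv)>4:
    x,y,z,g=map(float,sys.argv[1:5])
    print('shift',(R.T@(np.array([x,y,z])-p)).round(1),'turn',((a-g+180)%360-180).round(2))
E
T='{"delta_pos":[0,0,0],"turn":8.5,"grip":-1}'
python3 -m jog '[{"delta_pos":[0,0,0],"turn":8.5,"grip":-1},{"delta_pos":[0,0,0],"turn":8.5,"grip":-1},{"delta_pos":[0,0,0],"turn":8.5,"grip":-1},{"delta_pos":[0,0,0],"turn":8.5,"grip":-1},{"delta_pos":[0,0,0],"turn":8.5,"grip":-1},{"delta_pos":[0,0,0],"turn":8.5,"grip":-1},{"delta_pos":[0,0,0],"turn":8.5,"grip":-1},{"delta_pos":[0,0,0],"turn":8.5,"grip":-1}]'
python3 -m jog '[{"delta_pos":[0,0,0],"turn":8.5,"grip":-1},{"delta_pos":[0,0,0],"turn":8.5,"grip":-1},{"delta_pos":[0,0,0],"turn":8.5,"grip":-1},{"delta_pos":[0,0,0],"turn":8.5,"grip":-1},{"delta_pos":[0,0,0],"turn":8.5,"grip":-1},{"delta_pos":[0,0,0],"turn":8.5,"grip":-1},{"delta_pos":[0,0,0],"turn":8.5,"grip":-1},{"delta_pos":[0,0,0],"turn":8.5,"grip":-1}]'
python3 p.py 568 -247.6 200 -63
```

```text
clock: 0.95
position: [0.1881, 0.5958, 0.2309]
tcp_rot: [0.681, 0.732, -0.0, 0.0]
ft_force: [0.1, 0.5, 0.2]
grip_width: 0.0851
grasp_force: 0.0
clock: 1.75
position: [0.1881, 0.5958, 0.231]
tcp_rot: [0.974, 0.226, -0.0, 0.0]
ft_force: [0.4, 1.1, 0.8]
grip_width: 0.0853
grasp_force: 0.0
t 1.75 pos [188.1 595.8 231. ] a -63.87 tilt 0.04 q6 136.2 F [0.4 1.1 0.8] T [-0.04  0.04 -0.01] w 85.3 gf 0.0
shift [-30.3 924.5  31.4] turn -0.87
```

```bash

python3 -m jog '[{"delta_pos":[-2,46,0],"turn":0,"grip":-1},{"delta_pos":[-2,46,0],"turn":0,"grip":-1},{"delta_pos":[-2,46,0],"turn":0,"grip":-1},{"delta_pos":[-2,46,0],"turn":0,"grip":-1},{"delta_pos":[-2,46,0],"turn":0,"grip":-1},{"delta_pos":[-2,46,0],"turn":0,"grip":-1},{"delta_pos":[-2,46,0],"turn":0,"grip":-1},{"delta_pos":[-2,46,0],"turn":0,"grip":-1}]' >/dev/null
python3 -m jog '[{"delta_pos":[-2,46,0],"turn":0,"grip":-1},{"delta_pos":[-2,46,0],"turn":0,"grip":-1},{"delta_pos":[-2,46,0],"turn":0,"grip":-1},{"delta_pos":[-2,46,0],"turn":0,"grip":-1},{"delta_pos":[-2,46,0],"turn":0,"grip":-1},{"delta_pos":[-2,46,0],"turn":0,"grip":-1},{"delta_pos":[-2,46,0],"turn":0,"grip":-1},{"delta_pos":[0,46,0],"turn":0,"grip":-1}]' >/dev/null
python3 -m jog '[{"delta_pos":[0,46,0],"turn":0,"grip":-1},{"delta_pos":[0,46,0],"turn":0,"grip":-1},{"delta_pos":[0,46,0],"turn":0,"grip":-1},{"delta_pos":[0,40,0],"turn":0,"grip":-1},{"delta_pos":[0,0,0],"turn":0,"grip":-1}]'
python3 p.py 568 -247.6 200 -63
python3 - <<'E'
from m import *
d=cap('wrist');cv2.imwrite('pics/w1.png',d['img'])
for a in [('bar',.090,.108,(.57,-.247),.05),('jawtop',.056,.065,(.57,-.23),.12),('plate',.079,.089,(.57,-.3),.08)]:
  q=blob(d,*a[1:]); print(len(q))
  if len(q)>4: desc(q,a[0])
E
```

```text
clock: 3.85
position: [0.5705, -0.2397, 0.2308]
tcp_rot: [0.974, 0.228, 0.0, 0.001]
ft_force: [0.9, 0.5, 0.7]
grip_width: 0.0852
grasp_force: 0.0
t 3.85 pos [ 570.5 -239.7  230.8] a -63.68 tilt 0.11 q6 40.8 F [0.9 0.5 0.7] T [-0.   -0.   -0.01] w 85.2 gf 0.0
shift [-5.7  5.9 30.8] turn -0.68
1097
bar 1097 z 0.0984 mean [ 569.9 -245.5] pca -154.1 rect [ 568.4 -246.6] [58.6 13.7] 26.2
12253
jawtop 12253 z 0.059 mean [ 572.1 -240. ] pca 174.1 rect [ 567.9 -239.1] [121.3 121. ] 3.4
1622
plate 1622 z 0.0833 mean [ 576.2 -299.2] pca -175.1 rect [ 573.  -300.4] [118.2  12.6] 4.8
```

View pics/w1.png

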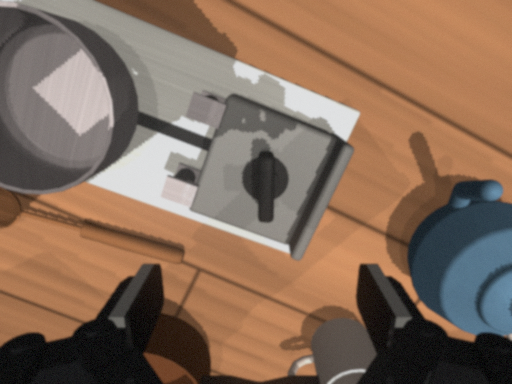

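The wrist view shows the clamp bar upright at (265,187), centred between the fingers, with the teapot at (460,260). I'll half-close the fingers to clear the push plate, then descend.

```bash

python3 -m jog '[{"delta_pos":[-5,5.5,0],"turn":0,"grip":0},{"delta_pos":[0,0,20],"turn":0,"grip":0},{"delta_pos":[0,0,20],"turn":0,"grip":0},{"delta_pos":[0,0,20],"turn":0,"grip":0},{"delta_pos":[0,0,0],"turn":0,"grip":0}]'
python3 p.py 568.4 -247 72 -63.8
```

```text
clock: 4.4
position: [0.5646, -0.241, 0.1689]
tcp_rot: [0.973, 0.23, -0.002, -0.002]
ft_force: [0.7, -0.3, -0.4]
grip_width: 0.0426
grasp_force: 0.0
t 4.4 pos [ 564.6 -241.   168.9] a -63.46 tilt 0.29 q6 40.2 F [ 0.7 -0.3 -0.4] T [ 0.03 -0.01  0.  ] w 42.6 gf 0.0
shift [ 1.1  7.5 96.9] turn 0.34
```

```bash

python3 -m jog '[{"delta_pos":[1,7,0],"turn":0,"grip":0},{"delta_pos":[0,0,30],"turn":0,"grip":0},{"delta_pos":[0,0,30],"turn":0,"grip":0},{"delta_pos":[0,0,10],"turn":0,"grip":0},{"delta_pos":[0,0,0],"turn":0,"grip":0}]'
python3 p.py 568.4 -247 72 -63.8
```

```text
clock: 4.9
position: [0.5706, -0.2483, 0.101]
tcp_rot: [0.973, 0.229, -0.001, -0.0]
ft_force: [-0.6, -0.1, -0.0]
grip_width: 0.0429
grasp_force: 0.0
t 4.9 pos [ 570.6 -248.3  101. ] a -63.51 tilt 0.08 q6 39.9 F [-0.6 -0.1 -0. ] T [-0.01  0.04 -0.05] w 42.9 gf 0.0
shift [-1.3 -2.1 29. ] turn 0.29
```

```bash

python3 -m jog '[{"delta_pos":[-1.5,-2,14],"turn":0,"grip":0},{"delta_pos":[0,0,14],"turn":0,"grip":0},{"delta_pos":[0,0,0],"turn":0,"grip":0},{"delta_pos":[0,0,0],"turn":0,"grip":0}]' | tail -4
python3 p.py 568.4 -247 72 -63.8
python3 -m jog '[{"delta_pos":[0,0,0],"turn":0,"grip":1},{"delta_pos":[0,0,0],"turn":0,"grip":1},{"delta_pos":[0,0,0],"turn":0,"grip":1},{"delta_pos":[0,0,0],"turn":0,"grip":1},{"delta_pos":[0,0,0],"turn":0,"grip":1}]'
python3 p.py 568.4 -247 72 -63.8
```

```text
tcp_rot: [0.973, 0.229, -0.0, -0.0]
ft_force: [0.7, -1.2, 0.3]
grip_width: 0.0425
grasp_force: 0.0
t 5.3 pos [ 568.5 -247.3   73.1] a -63.52 tilt 0.03 q6 39.9 F [ 0.7 -1.2  0.3] T [ 0.01 -0.03  0.01] w 42.5 gf 0.0
shift [ 0.1 -0.3  1.1] turn 0.28
clock: 5.8
position: [0.5688, -0.2471, 0.074]
tcp_rot: [0.973, 0.229, 0.0, -0.0]
ft_force: [-1.7, 3.0, 5.6]
grip_width: 0.0133
grasp_force: 58.9
t 5.8 pos [ 568.8 -247.1   74. ] a -63.54 tilt 0.03 q6 39.9 F [-1.7  3.   5.6] T [ 0.44  0.26 -0.13] w 13.3 gf 58.9
shift [-0.3 -0.3  2. ] turn 0.26
```

```bash

python3 -m jog '[{"delta_pos":[0,0,0],"turn":-8,"grip":1},{"delta_pos":[0,0,0],"turn":-8,"grip":1},{"delta_pos":[0,0,0],"turn":-8,"grip":1},{"delta_pos":[0,0,0],"turn":-8,"grip":1},{"delta_pos":[0,0,0],"turn":-8,"grip":1},{"delta_pos":[0,0,0],"turn":-8,"grip":1},{"delta_pos":[0,0,0],"turn":-8,"grip":1},{"delta_pos":[0,0,0],"turn":-8,"grip":1}]' >/dev/null
python3 -m jog '[{"delta_pos":[0,0,0],"turn":0,"grip":1},{"delta_pos":[0,0,0],"turn":0,"grip":1}]' | tail -2
python3 p.py 568.4 -247 74 -63.8
```

```text
grip_width: 0.0126
grasp_force: 59.4
t 6.8 pos [ 567.7 -247.4   74. ] a 0.53 tilt 0.09 q6 -24.2 F [-6.5  2.   8.9] T [0.17 0.96 0.17] w 12.6 gf 59.4
shift [ 0.4  0.7 -0. ] turn 64.33
```

```bash

python3 -m jog '[{"delta_pos":[5,-0.4,0],"turn":0,"grip":1},{"delta_pos":[5,-0.4,0],"turn":0,"grip":1},{"delta_pos":[5,-0.4,0],"turn":0,"grip":1},{"delta_pos":[5,-0.4,0],"turn":0,"grip":1},{"delta_pos":[5,-0.4,0],"turn":0,"grip":1},{"delta_pos":[5,-0.4,0],"turn":0,"grip":1},{"delta_pos":[0,0,0],"turn":0,"grip":1}]' | tail -2
python3 p.py
python3 - <<'E'
from m import *
d=cap('top')
for a in [('jawtop',.056,.065,(.565,-.23),.12),('plate',.079,.089,(.57,-.28),.08)]:
  q=blob(d,*a[1:]); desc(q,a[0])
d=cap('scene')
for a in [('plate',.079,.089,(.57,-.28),.08)]:
  q=blob(d,*a[1:]); desc(q,a[0])
E
```

```text
grip_width: 0.0126
grasp_force: 59.5
t 7.5 pos [ 565.  -217.1   73.9] a 0.53 tilt 0.09 q6 -21.6 F [-6.4  0.8  9. ] T [0.2  0.86 0.19] w 12.6 gf 59.5
jawtop 7 z 0.0593 mean [ 588.1 -154.3] pca -112.6 rect [ 588.1 -153.8] [12.5  4. ] 75.6m.py:12: RuntimeWarning: Mean of empty slice.
  c=q[:,:2].mean(0);u=np.linalg.svd(q[:,:2]-c,full_matrices=False)[2][0]
  ret = um.true_divide(
Traceback (most recent call last):
  File "m.py", line 12, in desc
    c=q[:,:2].mean(0);u=np.linalg.svd(q[:,:2]-c,full_matrices=False)[2][0]
                        ~~~~~~~~~~~~~~~~~~~~~~~~~~~~~~~~~~~~~~~~~~~~~~~^^^
IndexError: index 0 is out of bounds for axis 0 with size 0
```

```bash

python3 - <<'E'
from m import *
d=cap('scene');X=np.nan_to_num(cloud(d))
q=blob(d,.079,.089,(.57,-.28),.08); print(len(q)); 
if len(q)>4: desc(q,'plate')
cv2.imwrite('pics/s2.png',cv2.resize(d['img'][160:290,110:330],(800,473),interpolation=cv2.INTER_CUBIC))
E
```

```text
143
plate 143 z 0.0848 mean [ 573.1 -272. ] pca 4.7 rect [ 571.8 -272.6] [116.7  12.5] 4.4
```

View pics/s2.png

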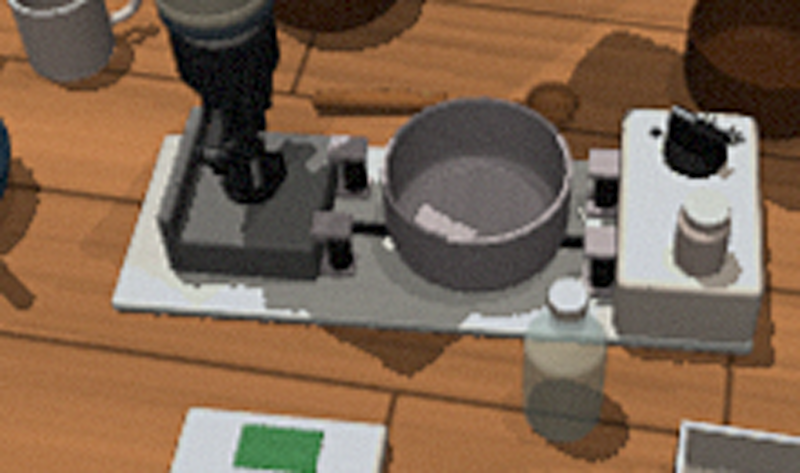

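```bash

python3 -m jog '[{"delta_pos":[5,-0.4,0],"turn":0,"grip":1},{"delta_pos":[5,-0.4,0],"turn":0,"grip":1},{"delta_pos":[5,-0.4,0],"turn":0,"grip":1},{"delta_pos":[5,-0.4,0],"turn":0,"grip":1},{"delta_pos":[4,-0.3,0],"turn":0,"grip":1},{"delta_pos":[4,-0.3,0],"turn":0,"grip":1},{"delta_pos":[0,0,0],"turn":0,"grip":1}]' | tail -2
python3 p.py
python3 -m jog '[{"delta_pos":[4,-0.3,0],"turn":0,"grip":1},{"delta_pos":[4,-0.3,0],"turn":0,"grip":1},{"delta_pos":[4,-0.3,0],"turn":0,"grip":1},{"delta_pos":[0,0,0],"turn":0,"grip":1}]' | tail -2
python3 p.py
```

```text
grip_width: 0.0131
grasp_force: 59.5
t 8.3 pos [ 562.7 -189.3   73.9] a 0.53 tilt 0.08 q6 -19.2 F [-5.5  0.3  9. ] T [0.13 0.86 0.16] w 13.1 gf 59.5
grip_width: 0.0129
grasp_force: 59.5
t 8.7 pos [ 561.6 -177.7   73.9] a 0.53 tilt 0.09 q6 -18.1 F [-6.6 -0.9  7.8] T [-0.22  0.92  0.16] w 12.9 gf 59.5
```

```bash

for i in 1; do
python3 -m jog '[{"delta_pos":[3,-0.2,0],"turn":0,"grip":1},{"delta_pos":[3,-0.2,0],"turn":0,"grip":1},{"delta_pos":[3,-0.2,0],"turn":0,"grip":1},{"delta_pos":[0,0,0],"turn":0,"grip":1}]' | tail -1
python3 p.py
python3 -m jog '[{"delta_pos":[2,-0.2,0],"turn":0,"grip":1},{"delta_pos":[2,-0.2,0],"turn":0,"grip":1},{"delta_pos":[0,0,0],"turn":0,"grip":1}]' | tail -1
python3 p.py
done
```

```text
grasp_force: 59.5
t 9.1 pos [ 560.9 -168.9   73.9] a 0.53 tilt 0.1 q6 -17.3 F [-6.7 -1.7  8.9] T [-0.4   1.01  0.14] w 13.2 gf 59.5
grasp_force: 59.4
t 9.4 pos [ 560.6 -165.1   73.9] a 0.53 tilt 0.1 q6 -17.0 F [-6.7 -3.5  7.8] T [-0.54  0.97  0.11] w 13.2 gf 59.4
```

```bash

python3 -m jog '[{"delta_pos":[2,-0.2,0],"turn":0,"grip":1},{"delta_pos":[2,-0.2,0],"turn":0,"grip":1},{"delta_pos":[0,0,0],"turn":0,"grip":1}]' | tail -1
python3 p.py
python3 -m jog '[{"delta_pos":[2,-0.2,0],"turn":0,"grip":1},{"delta_pos":[0,0,0],"turn":0,"grip":1}]' | tail -1
python3 p.py
python3 - <<'E'
from m import *
d=cap('scene')
cv2.imwrite('pics/s3.png',cv2.resize(d['img'][160:290,110:330],(800,473),interpolation=cv2.INTER_CUBIC))
E
```

```text
grasp_force: 59.3
t 9.7 pos [ 560.2 -161.1   73.9] a 0.53 tilt 0.09 q6 -16.6 F [-5.8 -3.6  8.8] T [-0.53  0.9   0.11] w 13.2 gf 59.3
grasp_force: 59.3
t 9.9 pos [ 560.1 -159.1   73.9] a 0.53 tilt 0.09 q6 -16.4 F [-5.2 -4.2  7.3] T [-0.54  0.87  0.15] w 13.0 gf 59.3
```

View pics/s3.png

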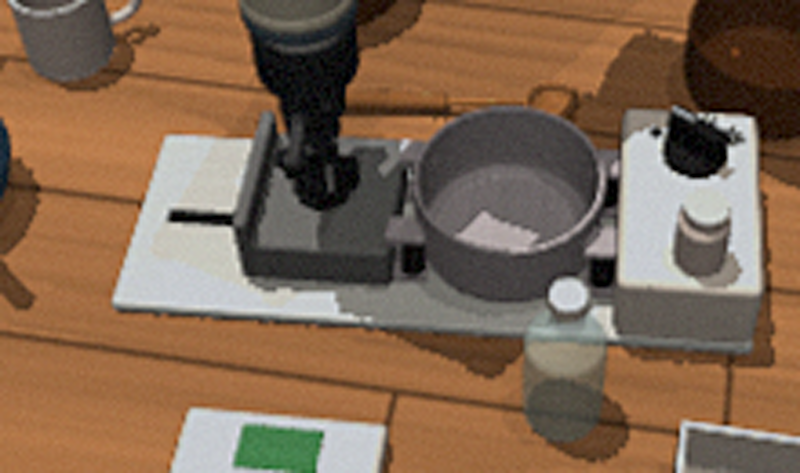

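The bowl is about at the housing rollers (600,200) and is touched by the jaw rollers. I'll go on in small steps until the force rises.

```bash

python3 -m jog '[{"delta_pos":[1.5,-0.1,0],"turn":0,"grip":1},{"delta_pos":[0,0,0],"turn":0,"grip":1}]' | tail -1
python3 p.py
python3 -m jog '[{"delta_pos":[1,-0.1,0],"turn":0,"grip":1},{"delta_pos":[0,0,0],"turn":0,"grip":1}]' | tail -1
python3 p.py
python3 -m jog '[{"delta_pos":[1,-0.1,0],"turn":0,"grip":1},{"delta_pos":[0,0,0],"turn":0,"grip":1}]' | tail -1
python3 p.py
```

```text
grasp_force: 59.3
t 10.15 pos [ 560.  -157.7   74. ] a 0.53 tilt 0.1 q6 -16.3 F [-5.1 -3.9  8.4] T [-0.58  0.91  0.2 ] w 12.9 gf 59.3
grasp_force: 59.3
t 10.35 pos [ 559.9 -156.8   73.9] a 0.53 tilt 0.1 q6 -16.2 F [-4.7 -4.   8.5] T [-0.7   0.88  0.14] w 13.1 gf 59.3
grasp_force: 59.3
t 10.55 pos [ 559.8 -155.8   73.9] a 0.53 tilt 0.1 q6 -16.1 F [-4.6 -4.8  7.5] T [-0.7   0.9   0.17] w 12.9 gf 59.3
```

```bash

python3 -m jog '[{"delta_pos":[1,-0.1,0],"turn":0,"grip":1},{"delta_pos":[0,0,0],"turn":0,"grip":1}]' | tail -1
python3 p.py
python3 -m jog '[{"delta_pos":[1,-0.1,0],"turn":0,"grip":1},{"delta_pos":[0,0,0],"turn":0,"grip":1}]' | tail -1
python3 p.py
python3 - <<'E'
from m import *
d=cap('top')
q=blob(d,.085,.097,(.555,-.013),.085)
def circ(q):
  A=np.c_[2*q[:,:2],np.ones(len(q))];s=np.linalg.lstsq(A,(q[:,:2]**2).sum(1),rcond=None)[0];return s[:2]*1000,1000*np.sqrt(s[2]+s[0]**2+s[1]**2)
print(len(q),circ(q))
for n in('scene','top'):
  P=np.nan_to_num(cloud(cap(n)));m=(P[...,2]>.086)&(P[...,2]<.097)&(np.hypot(P[...,0]-.549,P[...,1]+.013)<.088)&(P[...,1]<.07)&(P[...,1]>-.1);print(n,m.sum(),circ(P[m]))
c,s=np.cos(np.radians(5)),np.sin(np.radians(5));print('home',549.9-25*s,-36.8+25*c)
E
```

```text
grasp_force: 59.1
t 10.75 pos [ 559.7 -155.4   73.9] a 0.54 tilt 0.14 q6 -16.0 F [-5.5 -8.   7. ] T [-1.26  0.88  0.13] w 13.0 gf 59.1
grasp_force: 59.0
t 10.95 pos [ 559.8 -155.2   74. ] a 0.56 tilt 0.2 q6 -15.9 F [ -6.6 -11.9   6.2] T [-1.94  0.92  0.18] w 13.3 gf 59.0
35 (array([559.96045471,  -7.4189361 ]), np.float64(60.044091196703185))
scene 316 (array([548.82226805, -10.18578342]), np.float64(72.59204326780005))
top 117 (array([546.39401415,  -9.05058343]), np.float64(72.43130130473689))
home 547.7211064313085 -11.895132547706357
```

```bash

python3 -m jog '[{"delta_pos":[1.5,-0.1,0],"turn":0,"grip":1},{"delta_pos":[1.5,-0.1,0],"turn":0,"grip":1},{"delta_pos":[0,0,0],"turn":0,"grip":1}]' | tail -1
python3 p.py
python3 -m jog '[{"delta_pos":[0,0,0],"turn":8.2,"grip":1},{"delta_pos":[0,0,0],"turn":8.2,"grip":1},{"delta_pos":[0,0,0],"turn":8.2,"grip":1},{"delta_pos":[0,0,0],"turn":8.2,"grip":1},{"delta_pos":[0,0,0],"turn":8.2,"grip":1},{"delta_pos":[0,0,0],"turn":8.2,"grip":1},{"delta_pos":[0,0,0],"turn":0,"grip":1}]'|tail -1
python3 p.py
python3 -m jog '[{"delta_pos":[0,0,0],"turn":8.2,"grip":1},{"delta_pos":[0,0,0],"turn":8.2,"grip":1},{"delta_pos":[0,0,0],"turn":8.2,"grip":1},{"delta_pos":[0,0,0],"turn":0,"grip":1},{"delta_pos":[0,0,0],"turn":0,"grip":1}]'|tail -1
python3 p.py
```

```text
grasp_force: 58.5
t 11.4 pos [ 559.7 -154.5   74. ] a 0.62 tilt 0.4 q6 -15.6 F [ -6.5 -26.    2.3] T [-4.24  1.04  0.11] w 13.0 gf 58.5
grasp_force: 58.7
t 12.1 pos [ 560.8 -154.9   74. ] a -48.89 tilt 0.44 q6 33.9 F [ -3.  -26.6  -0.7] T [-4.54  0.45 -0.16] w 13.1 gf 58.7
grasp_force: 58.7
t 12.6 pos [ 561.  -155.4   74.1] a -73.22 tilt 0.49 q6 58.2 F [ -2.3 -30.3  -2.5] T [-4.98  0.41 -0.11] w 13.0 gf 58.7
```

```bash

python3 -m jog '[{"delta_pos":[-0.6,3,0],"turn":0,"grip":1},{"delta_pos":[-0.6,2.5,0],"turn":0,"grip":1},{"delta_pos":[0,0,0],"turn":0,"grip":1}]' | tail -1
python3 p.py
python3 -m jog '[{"delta_pos":[0,0,0],"turn":0,"grip":0.3},{"delta_pos":[0,0,0],"turn":0,"grip":0.3},{"delta_pos":[0,0,0],"turn":0,"grip":0.3}]'|tail -1
python3 p.py
python3 -m jog '[{"delta_pos":[0,0,-20],"turn":0,"grip":0.3},{"delta_pos":[0,0,-45],"turn":0,"grip":0.3},{"delta_pos":[0,0,-45],"turn":0,"grip":0.3},{"delta_pos":[0,0,-40],"turn":0,"grip":0.3},{"delta_pos":[0,0,0],"turn":0,"grip":0.3}]'|tail -1
python3 p.py
python3 - <<'E'
from m import *
for n in('wrist','scene','top'):
  d=cap(n)
  for a in [('bar',.092,.108,(.562,-.156),.045),('plate',.079,.089,(.565,-.21),.07)]:
    q=blob(d,*a[1:]); 
    if len(q)>4: desc(q,n+a[0])
  P=np.nan_to_num(cloud(d));m=(P[...,2]>.086)&(P[...,2]<.097)&(np.hypot(P[...,0]-.549,P[...,1]+.013)<.088)&(P[...,1]<.07)&(P[...,1]>-.1);q=P[m]
  if len(q)>9:
    A=np.c_[2*q[:,:2],np.ones(len(q))];s=np.linalg.lstsq(A,(q[:,:2]**2).sum(1),rcond=None)[0];print(n,s[:2]*1000,1000*np.sqrt(s[2]+s[0]**2+s[1]**2))
  if n=='wrist':cv2.imwrite('pics/w4.png',d['img'])
E
```

```text
grasp_force: 60.3
t 12.9 pos [ 561.  -156.3   74. ] a -73.32 tilt 0.09 q6 57.6 F [-0.7 -2.7  5. ] T [-0.56  0.22  0.07] w 12.8 gf 60.3
grasp_force: 0.0
t 13.2 pos [ 560.3 -155.3   73.2] a -73.31 tilt 0.01 q6 57.7 F [-0.6 -0.4  0.2] T [ 0.06  0.01 -0.04] w 29.7 gf 0.0
grasp_force: 0.0
t 13.7 pos [ 563.6 -156.2  229.2] a -73.31 tilt 0.55 q6 57.7 F [ 0.1 -0.1  1.1] T [-0.02 -0.01 -0.02] w 29.5 gf 0.0
wristbar 1118 z 0.0984 mean [ 561.6 -155.4] pca -163.6 rect [ 560.4 -156. ] [59.  13.9] 16.2
wristplate 1645 z 0.0834 mean [ 570.8 -208.4] pca -175.2 rect [ 566.9 -209.4] [114.8  12.5] 4.7
wrist [547.58667035  -9.21755555] 72.28718829250244
scenebar 84 z 0.1003 mean [ 564.6 -156.1] pca 17.6 rect [ 562.3 -156.7] [58.6 14.2] 18.5
sceneplate 146 z 0.0848 mean [ 569.2 -210.3] pca 5.0 rect [ 566.5 -211.2] [119.8  12.5] 5.0
scene [548.50499618 -10.05345869] 72.63138257635528
topplate 16 z 0.0851 mean [ 581.2 -208.4] pca -157.2 rect [ 580.7 -209.5] [11.2 18.7] 88.8
top [546.39112883  -9.04018328] 72.56661903615732
```

View pics/w4.png

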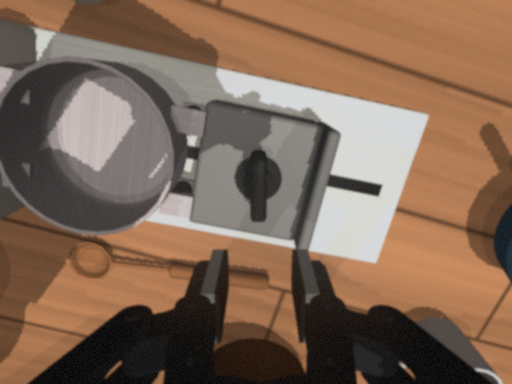

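The wrist view shows the bar at (258,187) lying almost across the slide, so it is tight. The jaw rollers at (190,120) and (175,205) are against the bowl. Next is the dial.

```bash

python3 -m jog '[{"delta_pos":[0,0,0],"turn":-8,"grip":-0.2},{"delta_pos":[0,0,0],"turn":-8,"grip":-0.2},{"delta_pos":[0,0,0],"turn":-8,"grip":-0.2},{"delta_pos":[0,0,0],"turn":-8,"grip":-0.2},{"delta_pos":[0,0,0],"turn":-8,"grip":-0.2},{"delta_pos":[0,0,0],"turn":-8,"grip":-0.2},{"delta_pos":[0,0,0],"turn":0,"grip":-0.2}]'|tail -1
python3 p.py 497 129 225 -25
```

```text
grasp_force: 0.0
t 14.55 pos [ 559.4 -155.2  221.3] a -25.2 tilt 0.19 q6 9.5 F [ 0.1  0.3 -0.5] T [-0.01 -0.03 -0.01] w 51.7 gf 0.0
shift [ 230.5 -177.5   -3.2] turn -0.2
```

```bash

python3 -m jog '[{"delta_pos":[33,-25,0],"turn":0,"grip":-0.2},{"delta_pos":[33,-25,0],"turn":0,"grip":-0.2},{"delta_pos":[33,-25,0],"turn":0,"grip":-0.2},{"delta_pos":[33,-25,0],"turn":0,"grip":-0.2},{"delta_pos":[33,-25,0],"turn":0,"grip":-0.2},{"delta_pos":[33,-26,0],"turn":0,"grip":-0.2},{"delta_pos":[32,-26,0],"turn":0,"grip":-0.2},{"delta_pos":[0,0,0],"turn":0,"grip":-0.2}]'|tail -1
python3 -m jog '[{"delta_pos":[0,0,0],"turn":0,"grip":-0.2}]'|tail -1
python3 p.py 497 129 225 -25
python3 - <<'E'
from m import *
for n in('wrist','scene'):
  d=cap(n)
  for a in [('bar',.108,.13,(.497,.129),.045),('jar',.135,.155,(.58,.15),.06),('housing',.08,.09,(.53,.13),.2)]:
    q=blob(d,*a[1:]); 
    if len(q)>4: desc(q,n+a[0])
  if n=='wrist':
    cv2.imwrite('pics/w5.png',d['img'])
    # black marks on housing top
    P=np.nan_to_num(cloud(d));g=d['img'].max(2)
    rr=np.hypot(P[...,0]-.4965,P[...,1]-.1285)
    m=((g<90)&(P[...,2]>.078)&(P[...,2]<.091)&(rr>.030)&(rr<.047)).astype(np.uint8)
    k,l,s,c=cv2.connectedComponentsWithStats(m)
    for i in range(1,k):
      if s[i,4]>6:
        q=P[l==i].mean(0);print('mark',s[i,4],c[i].round(),(q*1000).round(1),ang([q[0]-.4965,q[1]-.1285]).round(1))
E
```

```text
grasp_force: 0.0
grasp_force: 0.0
t 15.45 pos [498.  128.6 222.4] a -25.36 tilt 0.1 q6 39.7 F [-0.2  0.5 -0.1] T [ 0.03 -0.04  0.03] w 51.1 gf 0.0
shift [-0.1 -1.1 -2.6] turn -0.36
wristbar 1194 z 0.1217 mean [496.1 131.3] pca -119.3 rect [495.1 129.5] [49.2 14. ] 60.7
wristjar 2307 z 0.1459 mean [594.8 141.7] pca -47.0 rect [595.5 140.7] [32.8 32.9] 14.6
wristhousing 19348 z 0.0839 mean [536. 135.] pca -172.2 rect [535.  129.8] [176.8 107.1] 4.9
mark 7 [216. 157.] [474.6 164.5  85. ] 121.4
scenebar 113 z 0.1216 mean [499.3 127.1] pca -118.1 rect [496.8 127.1] [48.5 17.1] 60.3
scenejar 132 z 0.1465 mean [600.3 138.2] pca -22.0 rect [598.  138.2] [32.1 33.1] 18.0
scenehousing 1292 z 0.0853 mean [547.9 125.2] pca 4.1 rect [537.1 127.3] [179.8 108.7] 5.3
```

View pics/w5.png

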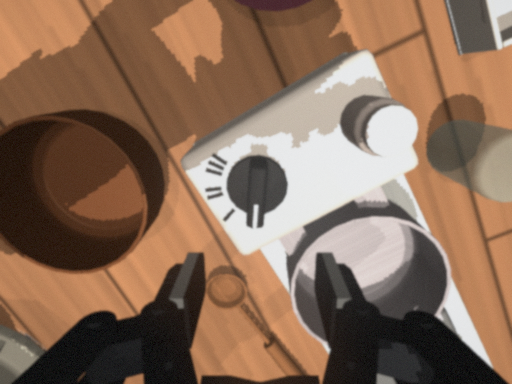

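```bash

python3 - <<'E'
from m import *
d=cap('wrist')
def pix(u,v,z):
  ray=d['R'].T@np.array([(u-d['cx'])/d['f'],(v-d['cy'])/d['f'],1]);o=-d['R'].T@d['t'];return (o+ray*(z-o[2])/ray[2])*1000
C=np.array([495.5,128.5])
for n,u,v in[('1',229,215),('2',213.5,193),('3',216,165)]:
  q=pix(u,v,.085);print(n,q.round(1),np.hypot(*(q[:2]-C)).round(1),ang(q[:2]-C).round(1))
q=pix(255,215,.123);print('ptr',q.round(1),ang(q[:2]-C))
E
python3 p.py 495.3 128.8 100 -29.3
```

```text
1 [461. 112.  85.] 38.2 -154.4
2 [458.3 136.   85. ] 38.0 168.6
3 [471.8 157.   85. ] 37.1 129.6
ptr [489. 116. 123.] -117.58229459352735
t 15.6 pos [498.8 127.1 222.8] a -25.46 tilt 0.05 q6 39.6 F [ 0.1 -0.2 -0.6] T [-0.04 -0.06  0.04] w 51.2 gf 0.0
shift [ 1.000e-01 -3.900e+00  1.228e+02] turn 3.84
```

```bash

python3 -m jog '[{"delta_pos":[0,-3.5,20],"turn":3.9,"grip":-0.2},{"delta_pos":[0,0,40],"turn":0,"grip":-0.2},{"delta_pos":[0,0,25],"turn":0,"grip":-0.2},{"delta_pos":[0,0,0],"turn":0,"grip":-0.2},{"delta_pos":[0,0,0],"turn":0,"grip":-0.2}]'|tail -1
python3 p.py 495.3 128.8 100 -29.3
```

```text
grasp_force: 0.0
t 16.1 pos [495.9 128.7 138.5] a -29.33 tilt 0.05 q6 43.7 F [ 0.2 -1.1  0.6] T [-0.05 -0.02  0.03] w 51.2 gf 0.0
shift [-0.2 -0.5 38.5] turn -0.03
```

```bash

python3 -m jog '[{"delta_pos":[0,-0.5,20],"turn":0,"grip":-0.2},{"delta_pos":[0,0,18],"turn":0,"grip":-0.2},{"delta_pos":[0,0,0],"turn":0,"grip":-0.2},{"delta_pos":[0,0,0],"turn":0,"grip":1},{"delta_pos":[0,0,0],"turn":0,"grip":1},{"delta_pos":[0,0,0],"turn":0,"grip":1},{"delta_pos":[0,0,0],"turn":0,"grip":1},{"delta_pos":[0,0,0],"turn":0,"grip":1}]'|tail -1
python3 p.py 495.3 128.8 100 -29.3
```

```text
grasp_force: 59.9
t 16.9 pos [496.  130.1 101.9] a -29.22 tilt 0.11 q6 43.7 F [-2.3 -0.3  8. ] T [-0.01  0.41 -0.02] w 12.5 gf 59.9
shift [-1.5  0.   1.9] turn 0.08
```

```bash

python3 -m jog '[{"delta_pos":[0,0,0],"turn":8.2,"grip":1},{"delta_pos":[0,0,0],"turn":8.2,"grip":1},{"delta_pos":[0,0,0],"turn":8.2,"grip":1},{"delta_pos":[0,0,0],"turn":8.2,"grip":1},{"delta_pos":[0,0,0],"turn":8.2,"grip":1},{"delta_pos":[0,0,0],"turn":8.2,"grip":1},{"delta_pos":[0,0,0],"turn":8.2,"grip":1},{"delta_pos":[0,0,0],"turn":8.2,"grip":1}]'|tail -1
python3 -m jog '[{"delta_pos":[0,0,0],"turn":8.0,"grip":1},{"delta_pos":[0,0,0],"turn":0,"grip":1},{"delta_pos":[0,0,0],"turn":0,"grip":1}]'|tail -1
python3 p.py
python3 -m jog '[{"delta_pos":[0,0,0],"turn":0,"grip":0.2},{"delta_pos":[0,0,0],"turn":0,"grip":0.2},{"delta_pos":[0,0,0],"turn":0,"grip":0.2},{"delta_pos":[0,0,-25],"turn":0,"grip":0.2},{"delta_pos":[0,0,-45],"turn":0,"grip":0.2},{"delta_pos":[0,0,-50],"turn":0,"grip":0.2},{"delta_pos":[0,0,0],"turn":0,"grip":0.2}]'|tail -1
python3 p.py
python3 - <<'E'
from m import *
for n in('wrist','scene'):
  d=cap(n)
  for a in [('dial',.108,.13,(.497,.129),.045),('clamp',.092,.108,(.562,-.156),.045),('plate',.079,.089,(.565,-.21),.07)]:
    q=blob(d,*a[1:]); 
    if len(q)>4: desc(q,n+a[0])
  if n=='wrist': w=d['img']
  else: cv2.imwrite('pics/w6.png',np.hstack([cv2.resize(w,(400,300)),cv2.resize(d['img'][150:290,110:297],(400,300))]))
E
```

```text
grasp_force: 63.5
grasp_force: 63.5
t 18.0 pos [496.9 128.  101.9] a -102.78 tilt 0.25 q6 117.4 F [  3.7 -14.6   6.9] T [-2.67 -0.49 -0.16] w 12.4 gf 63.5
grasp_force: 0.0
t 18.7 pos [498.7 131.  226.8] a -102.8 tilt 0.6 q6 117.3 F [ 0.4  0.3 -1. ] T [ 0.01 -0.04  0.02] w 34.1 gf 0.0
wristdial 1152 z 0.1217 mean [497.5 128.3] pca 166.3 rect [495.3 128.7] [13.9 50.1] 76.9
scenedial 89 z 0.1227 mean [500.8 126.8] pca -14.0 rect [495.4 126.8] [14.6 53.1] 78.2
sceneclamp 84 z 0.1002 mean [ 564.7 -156.2] pca 17.1 rect [ 562.6 -156.7] [57.  13.8] 18.2
sceneplate 145 z 0.0851 mean [ 569.3 -210.1] pca 4.9 rect [ 566.8 -211.1] [120.   12.7] 5.0
```

View pics/w6.png

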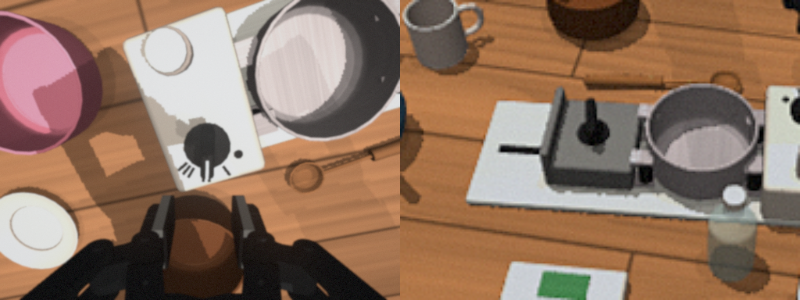

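The dial pointer at (207,165) is on the two-bar mark, the clamp and jaw are unchanged, and the bowl is held between all four rollers.

```bash
python3 -c "
from workcell import r
print(r.hand_in())"
```

```text
the job is handed in; nothing more can be done
None
```

I handed the job in at about 19 s on the robot's clock: by my camera checks the jaw holds the bowl snug, the clamp is tight at about 1.37 rad, the dial is on two bars, everything is released, and I saw nothing else disturbed.

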